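Set the last border tile of a mosaic slab

TASK

Finish the mosaic's front border: plug the loose square tile by its lug into the socket in the slab, then stand the wooden spacer down in whichever joint beside the tile is wide enough for it, all the way to the slab and across the border, and leave it standing there. Then press the tile down until it is flush with its two neighbours against the spring under it, and finish while still holding it pressed down. Leave the cup and the rubbing stone alone.

Things in the scene. Friction and masses are not known exactly. Their poses are not given: they have to be found in the camera images.
- slab: Fixed concrete slab 220 (x) x 240 (y) x 40 mm (z) with a mosaic picture lying flat on the table; origin at the centre of its underside, z up. Its front border runs along its own y at x = -70 mm: a fixed neighbour block, the socket, another fixed neighbour block. Nothing else on its top within 60 mm of the socket rises more than 2 mm; 8 mm high tiles edge its other three sides.
- socket (a point): Centre of the mouth of the square socket in the slab, level with the slab's top (40 mm above the table), axes as the slab's. The hole is 26.5 x 26.5 mm with its sides along the slab's axes. A spring plunger stands 9 mm below the mouth: it carries the plugged tile 5 mm too high (5 N); 10 N, the tile's weight included, bring it down to the slab, flush with its neighbours, where it stops hard. Press a little firmer to be sure (15 N or so).
- short_block: Fixed border block of glazed ceramic, 44 (x) x 52 (y) x 22 mm high on the slab's top; origin at the centre of its underside, axes as the slab's, 65 mm from the socket along the slab's y. With the tile plugged it leaves a joint of about 17 mm beside the tile. It may be on either side of the socket.
- long_block: Fixed border block like short_block but 72 mm long (y); its centre is 65 mm from the socket on the other side, and leaves a joint of about 7 mm beside the tile, too narrow for the spacer.
- tile_center (a point): Centre of the loose tile's body, a glazed ceramic block 44 x 44 x 22 mm, about 150 g; z up. Under its middle is a square lug 24 x 24 mm, 14 mm long (its last 5 mm taper to 18 mm), sides parallel to the tile's. It starts upright on its lug on the table, so this point is 25 mm above the table. Any of the four ways round fits the socket. When flush this point is 11 mm above the slab's top.
- spacer_center (a point): Centre of the loose wooden spacer, a plain bar 60 (its x) x 12 (its y) x 55 mm (its z), about 60 g. It stands upright on its 60 x 12 mm edge on the table at the start (this point 27.5 mm above the table) and goes into the joint the same way up, its 60 mm side along the slab's x, and its middle in line with the border. Its top then stands 33 mm above the neighbour blocks.
- cup: Bystander: small clear plastic cup, 64 mm across, 40 mm high, origin at its underside.
- stone: Bystander: grey rubbing stone, 95 x 35 x 20 mm, origin at its underside.
Not all that is in view belongs to the job. Several things look just like the part that bears spacer_center: the one meant starts farthest to the robot's right. What is shaped like the part that bears tile_center but turquoise or yellow is not meant.

How it is judged:
By the outcome, as a careful person would: the job done as asked, in the order asked, and still so for the second after the job is handed in, while the arm keeps its last pose, push and grip.
It also fails if it takes over 62 s, if anything falls off the work surface, if the arm or the gripper's body presses on something with over 40 N, if the wrist force passes 120 N, or if a joint passes its speed limit or range.

ROBOT

A 7-joint arm with a two-finger parallel gripper is mounted at the origin on the work surface. World frame = base frame: x ahead of the robot, y to its left, z up, the work surface at z = 0. Lengths are in mm, angles in rad, forces in N, time in s.
With the tool pointing down it reaches from about 400 to 875 mm from the base axis. Payload 4.4 kg.
Tool frame: the origin (TCP) lies midway between the tips of the shut fingers; the grasp point (between the pads) lies 19 mm behind it; z points along the fingers, y is the line along which they close (so a half turn about z gives the same grasp; the last joint's range is limited). The gripper opens to 85 mm and grips with 20 to 120 N. Pads are 22 mm wide; open, the fingers measure 114 mm over their backs; the gripper's body (76 mm by 85 mm) begins 54 mm behind the grasp point. The pads swing forward as they close: fully open they stand 13 mm farther back than shut.
Start: joints at [1.077, 0.628, 0.038, 1.517, -0.027, 0.996, -0.02], TCP at [269.694, -591.425, 231.313] pointing down, gripper open.
Joint ranges: [-3.06, 3.06], [-0.37, 2.12], [-1.25, 1.32], [0.18, 2.47], [-1.1, 4.24], [0.23, 1.98], [-2.94, 2.94]. Speed limits (rad/s): [2.57, 2.57, 3.14, 3.14, 3.14, 3.14, 3.14].

INTERFACE

Orientations are given as a unit quaternion [x, y, z, w].
In Python, from plant import ctrl gives the robot as it stands. The module is installed in compiled form; this text tells all that it offers.
- The arm moves only by the tool servo_tool, never from a script. Its argument "moves" is a list that holds one entry, the list of rows, each a list of 7 numbers: the shift along the tool's x, y, z in m, then the turn, a rotation vector about the tool's x, y, z in rad, then the finger opening in m, from 0 to 0.0854. In form: [[[dx, dy, dz, rx, ry, rz, grip], ...]]. A call has 1 to 12 rows; each row shifts and turns the commanded pose from where the row before left it, along the tool's axes as they then stand; what a row does not reach is not made up. A row lasts 1/8 s, in which the tool goes at most 62.5 mm and 10.7 degrees, less where a joint would pass 70% of its speed; a pose out of reach is approached as far as the arm can. A call is refused whole if a number of a shift passes 0.0625 or a number of a turn 0.188, either way. A call with a gripper value outside its range is refused whole. The fingers move at their own pace and stop on an object; "squeeze" is the grip in N (left out, the last holds). Time passes only in rows, so rows that do not move let the fingers close. It gives the time, the measured TCP pose, the force, the opening and the grip force at its end, in the units of the state.
- ctrl.sense(): the state, without advancing time (a new reading comes with each control period).
- ctrl.snapshot(name): name is "side" or "top" or "wrist"; returns a dict with "pixels" (400x640x3 uint8, red, green, blue), "fx", "fy", "cx", "cy" (pixels), "dist" ([k1, k2, p1, p2, k3] as OpenCV has them; the pictures are not rectified), "rvec" (rotation vector, rad) and "tvec" (3), from world to camera coordinates, as OpenCV has them; the wrist camera has in their place "T_tool_cam" (4x4, takes a point from camera to tool coordinates, whose origin is the TCP and whose axes are the flange's). Camera axes: x right, y down, z forward; pixel columns grow to the right and rows downward; lengths in mm; the calibration is good to about 2 mm. A picture is of the moment at which its call begins: read the wrist's pose just before it. There is no depth.
- ctrl.close_job(): hands the job in; it is judged then, once.
The state is a dict: "clock": time; "q": joint angles; "dq": joint speeds; "joint_efforts": joint torques, N m; "position": TCP position; "tool_rot": TCP orientation; "contact_force": force on the tool from outside, world axes, zero at the start; "ft_torque": the same for the moment, N m; "grip_width": opening from 0.0 (shut) to 1.0 (fully open); "gripper_force": force on a finger pad.
Only numpy, scipy, OpenCV 4.12 (cv2) and the standard library are available. Lean on these libraries where they do the work, as an engineer would, in place of code of your own. Each camera call takes 0.05 s, during which the arm holds its last target. There are 200 camera calls.

## Working session

There is one attempt and no reset: what is moved stays moved. The work goes in short steps, Python scripts to look and compute and a tool call to move; the robot and the scene stay as the last step left them, time stands still between calls to the robot, and variables do not carry over. Pictures are saved under pics/ and viewed, at most 10 in all, crops included, and the job is handed in when it is done.

Besides the shell and the picture viewer there is one more tool, called after "Request:" as a command line: name --argument value ..., lists and objects as JSON in quotes. servo_tool: Moves the arm, as the interface text tells. Its arguments: {"type":"object","properties":{"moves":{"type":"array"},"squeeze":{"type":"number"}},"required":["moves"]}

```bash
mkdir -p pics; cat > h.py <<'E'
import numpy as np, cv2
from scipy.spatial.transform import Rotation as R
from plant import ctrl
def snap(n,f):
    st=ctrl.sense(); s=ctrl.snapshot(n); cv2.imwrite(f'pics/{f}.png',s['pixels'][:,:,::-1])
    s['K']=np.array([[s['fx'],0,s['cx']],[0,s['fy'],s['cy']],[0,0,1.]]); s['dist']=np.array(s['dist'],float)
    if 'rvec' in s:
        Rm=cv2.Rodrigues(np.array(s['rvec'],float))[0]; t=np.array(s['tvec'],float).ravel()
        s['R']=Rm.T; s['o']=-Rm.T@t
    else:
        T=np.array(s['T_tool_cam']); Rt=R.from_quat(st['tool_rot']).as_matrix()
        s['R']=Rt@T[:3,:3]; s['o']=Rt@T[:3,3]+np.array(st['position'])
    return s
def ray(s,px,z):
    p=cv2.undistortPoints(np.array(px,float).reshape(-1,1,2),s['K'],s['dist']).reshape(-1,2)
    d=np.c_[p,np.ones(len(p))]@s['R'].T
    return s['o']+d*((z-s['o'][2])/d[:,2])[:,None]
def proj(s,P):
    Rw=s['R'].T; return cv2.projectPoints(np.array(P,float).reshape(-1,3),cv2.Rodrigues(Rw)[0],-Rw@s['o'],s['K'],s['dist'])[0].reshape(-1,2)
E
python3 - <<'E'
from h import *
import pickle
d={}
for n in ("top","side"):
    d[n]=snap(n,n+"0"); print(n,d[n]['o'],d[n]['R'][:,2])
pickle.dump(d,open('d0.pkl','wb'))
s=ctrl.sense();print({k:s[k] for k in('clock','position','tool_rot','contact_force','grip_width','gripper_force')})
E
```

```text
top [ 485.93147566   21.49431755 1321.85127746] [ 0.08153995 -0.00876572 -0.99663153]
side [427.69344555 888.87833193 528.31053952] [ 0.15758302 -0.87085917 -0.46558769]
{'clock': 0.1, 'position': array([ 269.4579011 , -590.91557782,  230.501132  ]), 'tool_rot': array([ 9.77209375e-01,  2.12276081e-01, -1.93626358e-04, -8.16124661e-04]), 'contact_force': array([-0.39895267,  0.28579851,  0.24521144]), 'grip_width': 1.0037703140477703, 'gripper_force': 0.0}
```

View pics/top0.png

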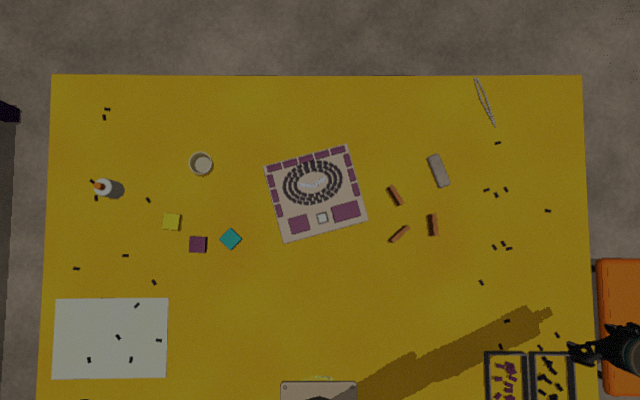

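View pics/side0.png

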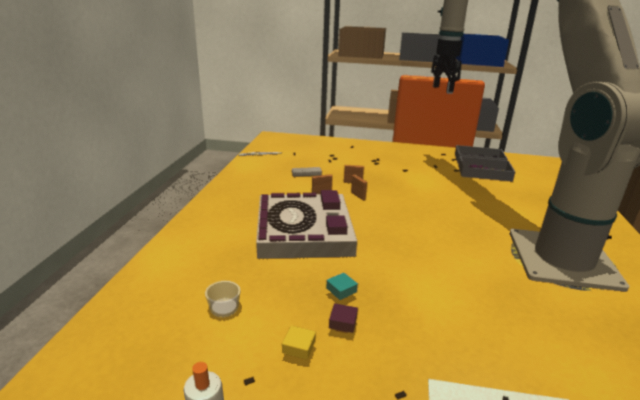

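The top view shows the purple tile at (198,244), and the spacers at (396,196), (399,233) and (433,225). The last is rightmost, so it is the one meant. The slab's socket is at (322,217), with the short block at (299,224) and the long block at (346,211). The side view agrees.

```bash
python3 - <<'E'
from h import *
import pickle
s=pickle.load(open('d0.pkl','rb'))['top']; im=s['pixels']
print(s['fx'],[im[v,u].tolist() for u,v in((198,244),(346,211),(299,224),(433,225),(322,217),(290,205))])
hsv=cv2.cvtColor(im,cv2.COLOR_RGB2HSV)
def comps(m,tag,z,box):
    u0,v0,u1,v1=box
    mm=np.zeros_like(m);mm[v0:v1,u0:u1]=m[v0:v1,u0:u1]
    for c in cv2.findContours(mm,0,2)[0]:
        if cv2.contourArea(c)<60: continue
        P=ray(s,c.reshape(-1,2),z)[:,:2].astype(np.float32)
        r=cv2.minAreaRect(P); b=cv2.boxPoints(r); e=[b[1]-b[0],b[2]-b[1]]; L=max(e,key=np.linalg.norm)
        print(tag,np.round(r[0],1),np.round(r[1],1),'long ang',round(np.degrees(np.arctan2(L[1],L[0])),1),c.reshape(-1,2).mean(0).round())
pur=cv2.inRange(hsv,(140,60,20),(178,255,200))
comps(pur,'tile',36,(180,230,215,260)); comps(pur,'blk',62,(280,195,370,240))
br=cv2.inRange(hsv,(3,80,60),(14,255,255))
comps(br,'sp',55,(380,180,450,250))
E
```

```text
473.4168039380459 [[81, 41, 64], [91, 58, 75], [91, 55, 73], [93, 56, 31], [134, 137, 131], [134, 123, 108]]
tile [470.  325.7] [45.  37.5] long ang 89.8 [201. 244.]
blk [523.   53.1] [42.3 50. ] long ang -74.1 [298. 223.]
blk [557.2 -71.6] [42.3 71.6] long ang -74.8 [346. 211.]
sp [ 497.2 -215.8] [11.2 57. ] long ang -45.6 [401. 233.]
sp [ 522.4 -308.5] [54.2 10.6] long ang 5.0 [434. 225.]
```

```bash
cat >> h.py <<'E'
def plan(x,y,z,yaw,n,vmax=None,st=None):
    """rows from the present pose to a tool-down pose (yaw deg of tool x), n rows"""
    st=st or ctrl.sense(); p=np.array(st['position']); Rt=R.from_quat(st['tool_rot'])
    Rg=R.from_euler('z',yaw,degrees=True)*R.from_euler('x',180,degrees=True)
    rv=(Rt.inv()*Rg).as_rotvec(); step=R.from_rotvec(rv/n); d=(np.array([x,y,z])-p)/n/1000; out=[]
    for i in range(n):
        out.append([round(float(v),4) for v in np.r_[Rt.inv().apply(d),rv/n]]); Rt=Rt*step
    for o in out: print(o)
    return {'position':np.array([x,y,z]),'tool_rot':Rg.as_quat()}
def yaw():
    X=R.from_quat(ctrl.sense()['tool_rot']).as_matrix(); return np.degrees(np.arctan2(X[1,0],X[0,0])), X[:,2]
E
python3 - <<'E'
from h import *
s=ctrl.snapshot('wrist'); print(np.array(s['T_tool_cam']).round(3),s['fx'])
st=plan(480,-300,230,50,7); print(); plan(510,0,230,75,5,st=st)
E
```

```text
[[  -0.      -0.953   -0.303   76.652]
 [   1.      -0.      -0.      -0.517]
 [   0.      -0.303    0.953 -142.303]
 [   0.       0.       0.       1.   ]] 281.2163150728446
[0.0446, -0.0253, 0.0001, -0.0002, -0.0, -0.0636]
[0.0461, -0.0225, 0.0001, -0.0002, -0.0, -0.0636]
[0.0475, -0.0195, 0.0001, -0.0002, -0.0, -0.0636]
[0.0486, -0.0164, 0.0001, -0.0002, -0.0, -0.0636]
[0.0495, -0.0133, 0.0001, -0.0002, -0.0, -0.0636]
[0.0503, -0.0101, 0.0001, -0.0002, -0.0, -0.0636]
[0.0508, -0.0069, 0.0001, -0.0002, -0.0, -0.0636]

[0.0498, -0.034, -0.0, 0.0, 0.0, -0.0873]
[0.0526, -0.0295, -0.0, 0.0, 0.0, -0.0873]
[0.055, -0.0248, -0.0, 0.0, 0.0, -0.0873]
[0.0569, -0.0199, -0.0, 0.0, 0.0, -0.0873]
[0.0584, -0.0149, -0.0, 0.0, 0.0, -0.0873]
```

Request:
servo_tool --moves '[[[0.0446,-0.0253,0,0,0,-0.0636,0.085],[0.0461,-0.0225,0,0,0,-0.0636,0.085],[0.0475,-0.0195,0,0,0,-0.0636,0.085],[0.0486,-0.0164,0,0,0,-0.0636,0.085],[0.0495,-0.0133,0,0,0,-0.0636,0.085],[0.0503,-0.0101,0,0,0,-0.0636,0.085],[0.0508,-0.0069,0,0,0,-0.0636,0.085],[0.0498,-0.034,0,0,0,-0.0873,0.085],[0.0526,-0.0295,0,0,0,-0.0873,0.085],[0.055,-0.0248,0,0,0,-0.0873,0.085],[0.0569,-0.0199,0,0,0,-0.0873,0.085],[0.0584,-0.0149,0,0,0,-0.0873,0.085]]]'

```text
clock: 1.65
position: [510.0, 1.2, 231.3]
tool_rot: [0.792, 0.61, 0.0, 0.0]
contact_force: [0.4, -0.1, 0.0]
grip_width: 0.996
gripper_force: 0.0
```

```bash
python3 - <<'E'
from h import *
print(ctrl.sense()['position'],yaw())
import pickle
pickle.dump(snap('wrist','w1'),open('w1.pkl','wb'))
plan(468,322,190,90,8)
E
```

```text
[509.99878668   1.24945934 231.34802679] (np.float64(75.173032759461), array([ 2.67925690e-04, -9.72164506e-05, -9.99999959e-01]))
[0.0362, -0.0145, 0.0055, 0.0001, -0.001, -0.0306]
[0.0367, -0.0134, 0.0055, 0.0001, -0.001, -0.0306]
[0.0371, -0.0123, 0.0054, 0.0001, -0.001, -0.0306]
[0.0374, -0.0112, 0.0054, 0.0001, -0.001, -0.0306]
[0.0378, -0.01, 0.0054, 0.0001, -0.001, -0.0306]
[0.0381, -0.0089, 0.0053, 0.0001, -0.001, -0.0306]
[0.0383, -0.0077, 0.0053, 0.0001, -0.001, -0.0306]
[0.0385, -0.0065, 0.0053, 0.0001, -0.001, -0.0306]
```

View pics/w1.png

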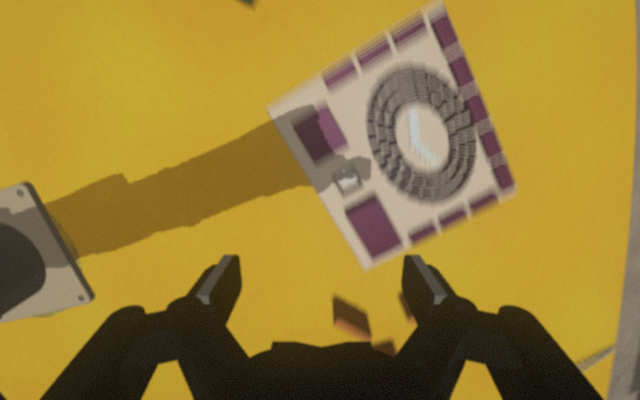

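Blurred, but it shows the socket at (347,180) between the short block (320,130) and the long block (373,227). The camera looks ahead along tool +x, so I'll stop short of the tile to view it.

Request:
servo_tool --moves '[[[0.036,-0.018,0.007,0,0,-0.037,0.085],[0.037,-0.016,0.007,0,0,-0.037,0.085],[0.038,-0.015,0.007,0,0,-0.037,0.085],[0.038,-0.014,0.007,0,0,-0.037,0.085],[0.039,-0.012,0.007,0,0,-0.037,0.085],[0.04,-0.011,0.007,0,0,-0.037,0.085],[0.01,0.04,0,0,0,-0.037,0.085],[0,0,0,0,0,0,0.085],[0,0,0,0,0,0,0.085]]]'

```text
clock: 2.82
position: [503.0, 246.8, 188.8]
tool_rot: [0.708, 0.706, -0.001, -0.0]
contact_force: [-0.2, -0.1, -0.2]
grip_width: 1.0
gripper_force: 0.0
```

```bash
cat >> h.py <<'E'
def rects(s,lo,hi,z,amin=300,pr=True):
    m=cv2.inRange(cv2.cvtColor(s['pixels'],cv2.COLOR_RGB2HSV),lo,hi); m=cv2.morphologyEx(m,cv2.MORPH_OPEN,np.ones((3,3)))
    for c in cv2.findContours(m,0,1)[0]:
        if cv2.contourArea(c)<amin: continue
        P=ray(s,c.reshape(-1,2),z)[:,:2].astype(np.float32)
        r=cv2.minAreaRect(P); b=cv2.boxPoints(r); L=max([b[1]-b[0],b[2]-b[1]],key=np.linalg.norm)
        print(np.round(r[0],1),np.round(r[1],1),'long ang',round(np.degrees(np.arctan2(L[1],L[0])),1),'px',c.reshape(-1,2).mean(0).round())
PUR=((140,50,15),(178,255,220)); BR=((3,80,40),(14,255,255))
E
python3 - <<'E'
from h import *
print(ctrl.sense()['position'],yaw())
s=snap('wrist','w2'); rects(s,*PUR,36)
E
```

```text
[503.04796507 246.75394152 188.82890261] (np.float64(89.81123120028101), array([-1.52784728e-03, -9.42916592e-04, -9.99998388e-01]))
[723.4 -37.6] [17.3 84. ] long ang -74.7 px [476. 380.]
[519.9  46.4] [47.  22.1] long ang 12.4 px [336. 338.]
[468.5 332.1] [30.6 40.8] long ang -0.5 px [283. 102.]
```

View pics/w2.png

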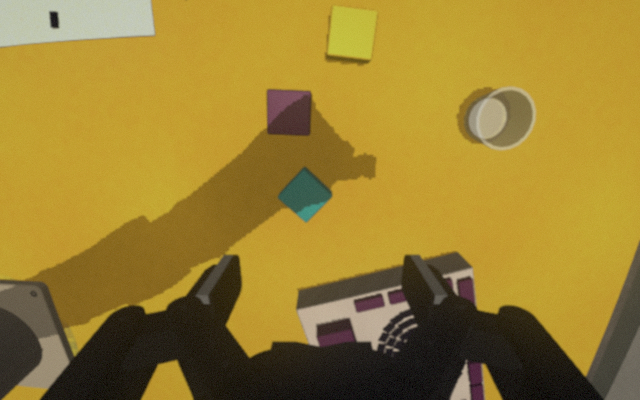

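The picture shows the purple tile at (289,112), half in the arm's shadow. Turquoise is at (305,195), yellow at (352,34) and the cup at (502,118).

```bash
python3 - <<'E'
from h import *
s=snap('wrist','w2b'); g=s['pixels'].astype(int)
m=((g[:,:,2]>g[:,:,1]*0.95)&(g[:,:,0]>25)).astype(np.uint8); m[:60]=0;m[160:]=0;m[:,:240]=0;m[:,340:]=0
c=max(cv2.findContours(m,0,1)[0],key=cv2.contourArea)
print(cv2.minAreaRect(c),cv2.boundingRect(c))
P=ray(s,c.reshape(-1,2),36)[:,:2].astype(np.float32); print(cv2.minAreaRect(P))
print(ray(s,[(267,90),(311.5,91),(309,135),(305,195)],36).round(1))
print(proj(s,[[470-22,330+22,36],[470+22,330-22,36],[470,330-22,14]]).round())
E
```

```text
((288.4720458984375, 108.19888305664062), (41.9664421081543, 34.97203826904297), 2.2906100749969482) (268, 90, 43, 36)
((469.2716369628906, 330.9334411621094), (33.56622314453125, 41.736610412597656), 87.33528137207031)
[[448.4 348.6  36. ]
 [492.3 347.3  36. ]
 [489.2 304.8  36. ]
 [483.8 240.9  36. ]]
[[266.  86.]
 [312. 132.]
 [292. 131.]]
```

```bash
python3 - <<'E'
from h import *
plan(470,327,110,88,5)
E
```

```text
[0.016, -0.0066, 0.0158, -0.0002, 0.0001, 0.0064]
[0.016, -0.0067, 0.0158, -0.0002, 0.0001, 0.0064]
[0.0159, -0.0068, 0.0158, -0.0002, 0.0001, 0.0064]
[0.0159, -0.0069, 0.0158, -0.0002, 0.0001, 0.0064]
[0.0158, -0.007, 0.0158, -0.0002, 0.0001, 0.0064]
```

Request:
servo_tool --moves '[[[0.016,-0.0067,0.0158,0,0,0.0064,0.085],[0.016,-0.0067,0.0158,0,0,0.0064,0.085],[0.016,-0.0068,0.0158,0,0,0.0064,0.085],[0.016,-0.0069,0.0158,0,0,0.0064,0.085],[0.016,-0.007,0.0158,0,0,0.0064,0.085],[0,0,0,0,0,0,0.085],[0,0,0,0,0,0,0.085]]]'

```text
clock: 3.8
position: [471.2, 327.1, 110.9]
tool_rot: [0.719, 0.695, 0.0, 0.0]
contact_force: [0.7, 0.3, 0.7]
grip_width: 0.995
gripper_force: 0.0
```

```bash
python3 - <<'E'
from h import *
print(ctrl.sense()['position'],yaw())
s=snap('wrist','w3'); g=s['pixels'].astype(int)
m=((g[:,:,2]>g[:,:,1]*0.95)&(g[:,:,0]>g[:,:,1]*1.15)&(g[:,:,0]>20)).astype(np.uint8)
for c in cv2.findContours(m,0,1)[0]:
  if cv2.contourArea(c)>800: print(cv2.minAreaRect(c),cv2.minAreaRect(ray(s,c.reshape(-1,2),36)[:,:2].astype(np.float32)))
print(proj(s,[[470+a*22,327+b*22,36] for a,b in((1,1),(1,-1),(-1,-1),(-1,1))]).round())
E
```

```text
[471.21972349 327.11743014 110.90619572] (np.float64(87.99897229886503), array([ 5.97156853e-04, -5.61829127e-04, -9.99999664e-01]))
((319.0, 212.0), (48.0, 50.0), 90.0) ((468.9269714355469, 328.4223327636719), (41.57903289794922, 40.94538879394531), 87.62218475341797)
[[348. 187.]
 [348. 238.]
 [296. 240.]
 [292. 189.]]
```

View pics/w3.png

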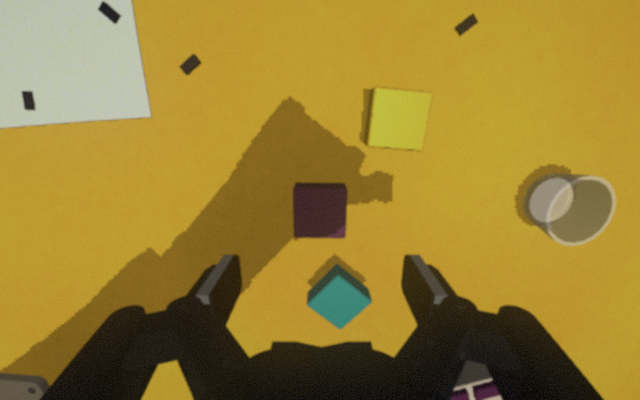

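The tile is centred at about (320,211) with its sides square to the fingers. It sits about 1.7 mm off in each axis, so I'll correct, descend and grip.

Request:
servo_tool --moves '[[[0.0015,-0.0015,0.02,0,0,0,0.085],[0,0,0.025,0,0,0,0.085],[0,0,0.025,0,0,0,0.085],[0,0,0.02,0,0,0,0.085],[0,0,0.011,0,0,0,0.085],[0,0,0,0,0,0,0.04],[0,0,0,0,0,0,0.04],[0,0,0,0,0,0,0.035],[0,0,0,0,0,0,0.035],[0,0,0,0,0,0,0.035]]]' --squeeze 50

```text
clock: 5.1
position: [470.1, 330.1, 10.5]
tool_rot: [0.719, 0.695, 0.001, 0.0]
contact_force: [-0.0, -1.4, 5.9]
grip_width: 0.504
gripper_force: 51.4
```

```bash
python3 - <<'E'
from h import *
print(ctrl.sense()['position'],yaw())
st=plan(469.5,328.5,110,88,2)
st=plan(535,60,150,105.3,6,st=st)
st=plan(540,-9,150,105.3,3,st=st)
E
```

```text
[470.14935743 330.14555015  10.54303595] (np.float64(88.03266142309666), array([ 0.00182932,  0.00116588, -0.99999765]))
[-0.0008, -0.0002, -0.0497, 0.0009, -0.0006, 0.0003]
[-0.0008, -0.0003, -0.0497, 0.0009, -0.0006, 0.0003]
[-0.0443, 0.0125, -0.0067, 0.0, 0.0, -0.0503]
[-0.0449, 0.0102, -0.0067, 0.0, 0.0, -0.0503]
[-0.0454, 0.008, -0.0067, 0.0, 0.0, -0.0503]
[-0.0457, 0.0057, -0.0067, 0.0, 0.0, -0.0503]
[-0.0459, 0.0034, -0.0067, 0.0, 0.0, -0.0503]
[-0.0461, 0.001, -0.0067, 0.0, 0.0, -0.0503]
[-0.0226, -0.0045, -0.0, 0.0, 0.0, 0.0]
[-0.0226, -0.0045, -0.0, 0.0, 0.0, 0.0]
[-0.0226, -0.0045, -0.0, 0.0, 0.0, 0.0]
```

Request:
servo_tool --moves '[[[0,0,-0.045,0,0,0,0.035],[0,0,-0.05,0,0,0,0.035],[-0.0443,0.0125,-0.006,0,0,-0.0503,0.035],[-0.0449,0.0102,-0.006,0,0,-0.0503,0.035],[-0.0454,0.008,-0.006,0,0,-0.0503,0.035],[-0.0457,0.0057,-0.006,0,0,-0.0503,0.035],[-0.0459,0.0034,0,0,0,-0.0503,0.035],[-0.0461,0.001,0,0,0,-0.0503,0.035],[-0.042,-0.004,0,0,0,0,0.035],[-0.042,-0.004,0,0,0,0,0.035],[-0.042,-0.004,0,0,0,0,0.035],[0,0,0,0,0,0,0.035]]]'

```text
clock: 6.6
position: [556.7, -68.8, 128.0]
tool_rot: [0.609, 0.793, -0.001, 0.001]
contact_force: [-0.4, 0.7, -1.1]
grip_width: 0.502
gripper_force: 51.5
```

Request:
servo_tool --moves '[[[0,0,0,0,0,0,0.035],[0,0,0,0,0,0,0.035]]]'

```text
clock: 6.85
position: [556.7, -61.8, 128.5]
tool_rot: [0.606, 0.796, 0.0, -0.0]
contact_force: [-0.3, 1.0, -1.0]
grip_width: 0.508
gripper_force: 51.5
```

```bash
python3 - <<'E'
from h import *
print(ctrl.sense()['position'],yaw())
s=snap('wrist','w4'); rects(s,*PUR,62)
print(proj(s,[[540,-9,40],[523,53,62]]).round())
E
```

```text
[556.70614801 -61.78591297 128.476751  ] (np.float64(105.46419038707471), array([ 6.33445931e-05,  8.17414777e-04, -9.99999664e-01]))
[685.2 -72.1] [32.2 12.6] long ang 14.6 px [464. 267.]
[647.6 -82.5] [32.3 13.4] long ang 15.0 px [419. 267.]
[710.4 -48.2] [14.8 34.5] long ang -74.9 px [503. 249.]
[565.8 -97.2] [ 76.7 130.1] long ang -74.6 px [321. 255.]
[699.4  -8. ] [15.1 35. ] long ang -74.2 px [513. 201.]
[688.3  32.3] [15.4 34.6] long ang -74.4 px [524. 148.]
[677.3  72.5] [15.7 35. ] long ang -74.3 px [535.  89.]
[522.8  51.4] [42.3 50.6] long ang -74.8 px [319.  51.]
[666.7 112.2] [16.7 34.3] long ang -72.3 px [545.  26.]
[633.5 115.5] [33.6  6.1] long ang 18.4 px [505.   4.]
[[320. 144.]
 [320.  51.]]
```

View pics/w4.png

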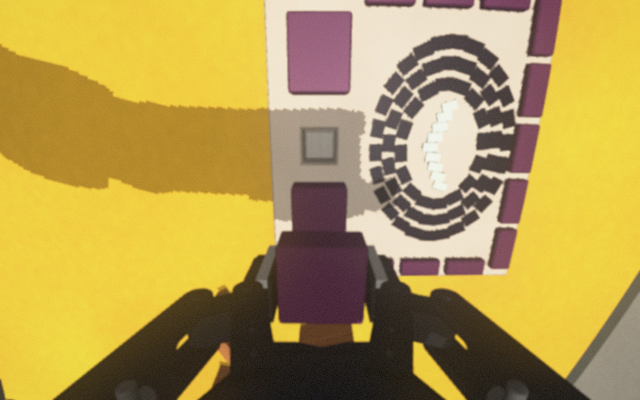

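The close view shows the socket at about (319,145), the short block at (319,52) and the held tile at (322,277).

```bash
python3 - <<'E'
from h import *
s=snap('wrist','w5'); g=cv2.cvtColor(s['pixels'],cv2.COLOR_RGB2GRAY)
m=(cv2.GaussianBlur(g,(3,3),0)<95).astype(np.uint8)
print(g[145,290:350].tolist()); print(g[118:172,319].tolist())
p=ctrl.sense()['position']; c=s['pixels']
z=p[2]+25.5
print('tile col',[(v,c[v,322].tolist()) for v in range(222,332,4)])
print('row270',[(u,c[262,u].tolist()) for u in list(range(268,290,2))+list(range(356,376,2))])
X=R.from_quat(ctrl.sense()['tool_rot'])
for b in (-22,22):
  print(proj(s,[p+X.apply([a,b,-25.5]) for a in(-22,22)]+[p+X.apply([22,b,-3.5])]+[p+X.apply([12,b*12/22,10.5])]).round(1))
E
```

```text
[152, 155, 156, 155, 159, 156, 158, 158, 158, 150, 130, 117, 107, 94, 97, 112, 129, 139, 146, 140, 142, 144, 140, 144, 142, 141, 142, 146, 139, 141, 144, 141, 145, 143, 145, 148, 141, 144, 142, 144, 144, 137, 128, 116, 100, 95, 108, 117, 133, 148, 154, 155, 153, 153, 152, 155, 155, 154, 157, 154]
[159, 158, 158, 159, 158, 159, 157, 149, 139, 120, 112, 116, 121, 121, 130, 139, 143, 146, 143, 143, 144, 144, 142, 143, 146, 137, 140, 141, 139, 140, 139, 144, 142, 141, 142, 139, 137, 137, 135, 123, 105, 91, 88, 96, 100, 111, 124, 139, 152, 157, 151, 155, 157, 153]
tile col [(222, [82, 52, 64]), (226, [81, 48, 61]), (230, [82, 49, 62]), (234, [64, 43, 46]), (238, [67, 42, 49]), (242, [64, 43, 49]), (246, [66, 42, 49]), (250, [78, 46, 59]), (254, [80, 48, 60]), (258, [79, 48, 62]), (262, [74, 37, 56]), (266, [76, 43, 59]), (270, [78, 45, 61]), (274, [77, 47, 62]), (278, [79, 44, 61]), (282, [77, 41, 58]), (286, [72, 35, 56]), (290, [74, 36, 55]), (294, [78, 41, 62]), (298, [78, 40, 56]), (302, [73, 37, 56]), (306, [71, 36, 56]), (310, [78, 42, 61]), (314, [75, 38, 59]), (318, [76, 38, 53]), (322, [72, 39, 55]), (326, [93, 63, 38]), (330, [95, 63, 39])]
row270 [(268, [111, 102, 89]), (270, [108, 99, 87]), (272, [92, 82, 69]), (274, [69, 55, 33]), (276, [80, 54, 49]), (278, [87, 53, 58]), (280, [87, 52, 58]), (282, [88, 54, 58]), (284, [85, 50, 59]), (286, [92, 55, 61]), (288, [85, 50, 58]), (356, [79, 48, 60]), (358, [83, 50, 66]), (360, [85, 54, 68]), (362, [86, 55, 71]), (364, [79, 51, 64]), (366, [73, 47, 55]), (368, [57, 47, 47]), (370, [78, 70, 65]), (372, [100, 93, 88]), (374, [104, 97, 91])]
[[279.5 322. ]
 [274.8 243.4]
 [281.4 225.4]
 [302.3 232.4]]
[[366.1 322. ]
 [371.1 243.5]
 [364.2 225.5]
 [343.  232.4]]
```

```bash
python3 - <<'E'
from h import *
s=snap('wrist','w6')
P=ray(s,[(300.5,145),(337.5,145),(319,126.5),(319,164)],40); print(P.round(1),np.linalg.norm(P[1]-P[0]),np.linalg.norm(P[3]-P[2]),P.mean(0))
# block edges (z=62): short block near edge & long block far edge
c=s['pixels'].astype(int)
print([(v,c[v,319].tolist()) for v in list(range(88,100))+list(range(177,190))])
e=ray(s,[(319,94),(319,183)],62);print(e,np.linalg.norm(e[0]-e[1]), 'expect 68')
p=ctrl.sense()['position'];X=R.from_quat(ctrl.sense()['tool_rot']);C=np.r_[P[:,:2].mean(0),0]
print('tool move needed',X.inv().apply(C-p),yaw())
E
```

```text
[[525.2 -14.   40. ]
 [554.   -6.   40. ]
 [535.7   4.   40. ]
 [543.7 -24.9  40. ]] 29.933395743219947 29.990381944049705 [539.64341395 -10.20715137  40.        ]
[(88, [165, 112, 136]), (89, [156, 102, 126]), (90, [138, 91, 110]), (91, [119, 76, 95]), (92, [100, 71, 79]), (93, [118, 99, 93]), (94, [179, 158, 145]), (95, [227, 207, 185]), (96, [238, 225, 202]), (97, [240, 229, 208]), (98, [241, 232, 211]), (99, [239, 228, 206]), (177, [174, 156, 138]), (178, [166, 152, 134]), (179, [163, 148, 131]), (180, [154, 139, 123]), (181, [122, 105, 99]), (182, [87, 71, 69]), (183, [72, 50, 55]), (184, [74, 52, 57]), (185, [68, 50, 55]), (186, [72, 50, 56]), (187, [82, 52, 60]), (188, [81, 50, 60]), (189, [88, 56, 68])]
[[529.87823723  26.13306468  62.        ]
 [546.72454908 -35.3424359   62.        ]] 63.74194376746499 expect 68
tool move needed [ 54.74892883  -2.69167279 128.46484459] (np.float64(105.4364818594936), array([ 6.62836422e-05,  2.78593283e-04, -9.99999959e-01]))
```

Request:
servo_tool --moves '[[[0.028,-0.0013,0,0,0,0,0.035],[0.028,-0.0013,0.01,0,0,0,0.035],[0,0,0.03,0,0,0,0.035],[0,0,0.022,0,0,0,0.035],[0,0,0,0,0,0,0.035],[0,0,0,0,0,0,0.035]]]'

```text
clock: 7.75
position: [540.1, -9.8, 67.0]
tool_rot: [0.606, 0.795, 0.0, 0.0]
contact_force: [-0.3, -0.5, -0.6]
grip_width: 0.507
gripper_force: 51.5
```

```bash
python3 - <<'E'
from h import *
s=ctrl.sense();p=s['position'];X=R.from_quat(s['tool_rot'])
print(p,yaw(),s['contact_force'],'need',X.inv().apply(np.array([539.7,-10,0])-p)+[1.3,0,0])
E
```

```text
[540.10360051  -9.766247    67.00501321] (np.float64(105.35213380765131), array([ 1.09173382e-03,  2.31643693e-04, -9.99999377e-01])) [-0.3440526  -0.52756369 -0.60286125] need [ 1.185841   -0.52573541 67.00447671]
```

Request:
servo_tool --moves '[[[0.001,-0.0004,0.01,0,0,0,0.035],[0,0,0.005,0,0,0,0.035],[0,0,0.004,0,0,0,0.035],[0,0,0,0,0,0,0.035]]]'

```text
clock: 8.25
position: [538.7, -9.4, 47.0]
tool_rot: [0.607, 0.795, -0.0, -0.0]
contact_force: [-0.0, 0.6, -1.4]
grip_width: 0.506
gripper_force: 51.5
```

Request:
servo_tool --moves '[[[0,0,0.003,0,0,0,0.035],[0,0,0.002,0,0,0,0.035],[0,0,0,0,0,0,0.035],[0,0,0,0,0,0,0.035]]]'

```text
clock: 8.75
position: [539.1, -9.2, 42.4]
tool_rot: [0.606, 0.795, 0.0, 0.0]
contact_force: [0.4, 1.1, -1.7]
grip_width: 0.504
gripper_force: 51.5
```

Request:
servo_tool --moves '[[[0,0,0.0015,0,0,0,0.035],[0,0,0,0,0,0,0.035],[0,0,0,0,0,0,0.035]]]'

```text
clock: 9.12
position: [539.1, -9.2, 41.2]
tool_rot: [0.606, 0.795, 0.0, 0.0]
contact_force: [0.4, 1.2, 4.6]
grip_width: 0.504
gripper_force: 52.0
```

Request:
servo_tool --moves '[[[0,0,0,0,0,0,0.07],[0,0,0,0,0,0,0.07],[0,0,0,0,0,0,0.07],[0,0,-0.02,0,0,0,0.07],[0,0,-0.04,0,0,0,0.07],[0,0,-0.04,0,0,0,0.07],[0,0,-0.02,0,0,0,0.07],[0,0,0,0,0,0,0.07],[0,0,0,0,0,0,0.07]]]'

```text
clock: 10.25
position: [538.2, -9.6, 160.0]
tool_rot: [0.607, 0.795, -0.001, -0.001]
contact_force: [-0.1, -0.6, -0.1]
grip_width: 0.819
gripper_force: 0.0
```

```bash
python3 - <<'E'
from h import *
import pickle
print(ctrl.sense()['position'],yaw(),ctrl.sense()['contact_force'])
s=snap('wrist','w7'); print('67');rects(s,*PUR,67,1500);print('62');rects(s,*PUR,62,1500)
st=plan(535,-150,165,60,4);st=plan(522,-308,150,5,6,st=st)
E
```

```text
[538.16224622  -9.58158672 159.95967224] (np.float64(105.31350678200889), array([-1.57106753e-03, -2.46307524e-04, -9.99998736e-01])) [-0.13843879 -0.61981751 -0.11119154]
67
[555.4 -67.9] [40.9 69. ] long ang -74.7 px [324. 267.]
[538.6 -10.6] [41.  46.5] long ang -74.6 px [321. 209.]
[522.3  52.9] [40.6 48.5] long ang -74.7 px [324. 131.]
62
[556.2 -70.7] [41.8 70.5] long ang -74.7 px [324. 267.]
[539.  -12.2] [41.8 47.5] long ang -74.6 px [321. 209.]
[522.4  52.7] [41.4 49.6] long ang -74.7 px [324. 131.]
[-0.0337, -0.01, -0.0013, -0.0005, 0.0001, 0.1978]
[-0.035, -0.0032, -0.0013, -0.0005, 0.0001, 0.1978]
[-0.0349, 0.0037, -0.0013, -0.0005, 0.0001, 0.1978]
[-0.0335, 0.0105, -0.0013, -0.0005, 0.0001, 0.1978]
[-0.0239, 0.0113, 0.0025, -0.0, -0.0, 0.16]
[-0.0218, 0.015, 0.0025, -0.0, -0.0, 0.16]
[-0.0191, 0.0182, 0.0025, -0.0, -0.0, 0.16]
[-0.016, 0.021, 0.0025, -0.0, -0.0, 0.16]
[-0.0124, 0.0233, 0.0025, -0.0, -0.0, 0.16]
[-0.0085, 0.025, 0.0025, -0.0, -0.0, 0.16]
```

View pics/w7.png

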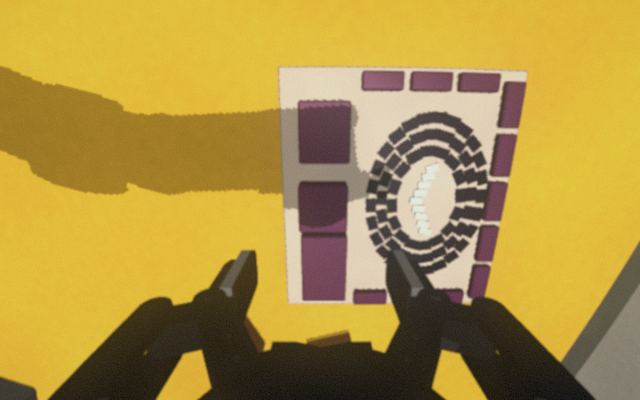

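The tile is plugged at (321,209), square with its neighbours, and the wide joint is beside the short block (rows 163–183). Next is the spacer.

```bash
python3 - <<'E'
from h import *
plan(520,-308,150,5,11)
E
```

```text
[-0.0257, -0.0087, 0.0009, -0.0002, 0.0001, 0.1592]
[-0.0268, -0.0046, 0.0009, -0.0002, 0.0001, 0.1592]
[-0.0272, -0.0003, 0.0009, -0.0002, 0.0001, 0.1592]
[-0.0269, 0.0041, 0.0009, -0.0002, 0.0001, 0.1592]
[-0.0259, 0.0083, 0.0009, -0.0002, 0.0001, 0.1592]
[-0.0243, 0.0123, 0.0009, -0.0002, 0.0001, 0.1592]
[-0.022, 0.016, 0.0009, -0.0002, 0.0001, 0.1592]
[-0.0192, 0.0192, 0.0009, -0.0002, 0.0001, 0.1592]
[-0.0159, 0.022, 0.0009, -0.0002, 0.0001, 0.1592]
[-0.0122, 0.0243, 0.0009, -0.0002, 0.0001, 0.1592]
[-0.0082, 0.0259, 0.0009, -0.0002, 0.0001, 0.1592]
```

Request:
servo_tool --moves '[[[-0.0257,-0.0087,0.001,0,0,0.159,0.07],[-0.0268,-0.0046,0.001,0,0,0.159,0.07],[-0.0272,0,0.001,0,0,0.159,0.07],[-0.0269,0.0041,0.001,0,0,0.159,0.07],[-0.0259,0.0083,0.001,0,0,0.159,0.07],[-0.0243,0.0123,0.001,0,0,0.159,0.07],[-0.022,0.016,0.001,0,0,0.159,0.07],[-0.0192,0.0192,0.001,0,0,0.159,0.07],[-0.0159,0.022,0.001,0,0,0.159,0.07],[-0.0122,0.0243,0.001,0,0,0.159,0.07],[-0.0082,0.0259,0.001,0,0,0.159,0.07],[0,0,0,0,0,0,0.07]]]'

```text
clock: 11.8
position: [519.9, -310.2, 148.3]
tool_rot: [0.999, 0.043, -0.001, 0.001]
contact_force: [0.3, 0.5, -0.1]
grip_width: 0.817
gripper_force: 0.0
```

Request:
servo_tool --moves '[[[0,0,0,0,0,0,0.07],[0,0,0,0,0,0,0.07]]]'

```text
clock: 12.05
position: [521.7, -306.1, 149.4]
tool_rot: [0.999, 0.046, -0.0, -0.001]
contact_force: [0.1, -0.3, -0.1]
grip_width: 0.825
gripper_force: 0.0
```

```bash
python3 - <<'E'
from h import *
print(ctrl.sense()['position'],yaw(),ctrl.sense()['contact_force'])
s=snap('wrist','w8'); print(s['pixels'][205:215:3,320].tolist())
rects(s,*BR,55,200)
print(proj(s,[[522.4+a*30,-308.5+b*6,55] for a,b in((1,1),(1,-1),(-1,-1),(-1,1))]).round())
E
```

```text
[ 521.69570665 -306.13936511  149.40770749] (np.float64(5.283616867382855), array([-5.57418561e-04,  1.35733478e-03, -9.99998923e-01])) [ 0.09113542 -0.29958391 -0.05358225]
[[130, 98, 31], [128, 97, 30], [129, 98, 35], [128, 93, 27]]
[ 373.7 -672.7] [120.   50.6] long ang 29.5 px [627. 349.]
[ 488.5 -209.4] [ 9.8 31.2] long ang -44.5 px [213. 230.]
[ 601.7 -211.7] [58.1 10.8] long ang 30.8 px [213.  99.]
[[321. 171.]
 [335. 172.]
 [328. 236.]
 [315. 235.]]
```

View pics/w8.png

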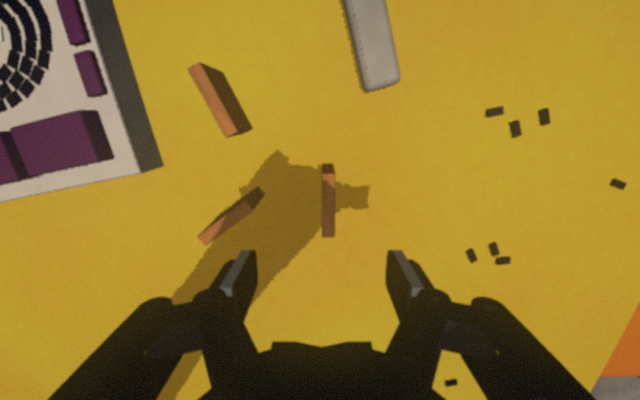

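The spacer top is at (328,205), rows 174–237, and lines up with the tool's x axis.

```bash
python3 - <<'E'
from h import *
s=snap('wrist','w9'); c=s['pixels'].astype(int)
m=((c[:,:,0]-c[:,:,1]>c[:,:,1]*0.45)&(c[:,:,2]>c[:,:,1]*0.45)).astype(np.uint8); m[:150]=0;m[245:]=0;m[:,:305]=0;m[:,350:]=0
for k in cv2.findContours(m,0,1)[0]:
  if cv2.contourArea(k)>100: print(cv2.boundingRect(k),cv2.minAreaRect(k))
print([(v,c[v,328].tolist()) for v in range(160,182,2)])
print([(u,c[205,u].tolist()) for u in range(317,340)],[(u,c[180,u].tolist()) for u in range(317,340)][::2])
P=ray(s,[(328,174.5),(328,237),(321.5,205),(335,205)],55); print(P)
p=ctrl.sense()['position'];X=R.from_quat(ctrl.sense()['tool_rot']);print(X.inv().apply(P-p))
E
```

```text
(322, 172, 13, 64) ((328.0, 203.5), (63.0, 12.0), 90.0)
[(160, [188, 150, 44]), (162, [173, 134, 38]), (164, [108, 80, 34]), (166, [82, 56, 21]), (168, [83, 60, 28]), (170, [83, 56, 25]), (172, [92, 61, 27]), (174, [152, 99, 54]), (176, [170, 110, 61]), (178, [172, 114, 67]), (180, [162, 103, 55])]
[(317, [129, 99, 29]), (318, [131, 100, 29]), (319, [129, 99, 26]), (320, [124, 93, 30]), (321, [116, 86, 34]), (322, [108, 73, 35]), (323, [105, 72, 38]), (324, [106, 71, 39]), (325, [105, 71, 37]), (326, [105, 70, 35]), (327, [107, 70, 29]), (328, [107, 72, 34]), (329, [108, 71, 35]), (330, [108, 71, 32]), (331, [110, 75, 37]), (332, [109, 71, 35]), (333, [107, 73, 36]), (334, [107, 77, 34]), (335, [119, 89, 32]), (336, [127, 98, 30]), (337, [132, 103, 36]), (338, [130, 98, 26]), (339, [130, 97, 25])] [(317, [133, 99, 28]), (319, [126, 94, 21]), (321, [109, 79, 33]), (323, [117, 78, 38]), (325, [138, 90, 48]), (327, [154, 100, 54]), (329, [171, 111, 62]), (331, [168, 109, 63]), (333, [163, 108, 59]), (335, [160, 121, 39]), (337, [183, 141, 41]), (339, [186, 144, 44])]
[[ 549.92257738 -309.31124523   55.        ]
 [ 491.89240261 -315.07803146   55.        ]
 [ 522.10434533 -306.29091685   55.        ]
 [ 523.20162535 -318.18941278   55.        ]]
[[ 27.82098307   5.23288159  94.76148273]
 [-30.4932854    5.68354092  94.75893675]
 [  0.39411014  -0.31176001  94.76440207]
 [  0.40172765  11.63721893  94.75585714]]
```

Request:
servo_tool --moves '[[[-0.001,0.0056,0.02,0,0,0,0.07],[0,0,0.03,0,0,0,0.07],[0,0,0.03,0,0,0,0.07],[0,0,0.025,0,0,0,0.07],[0,0,0.012,0,0,0,0.06],[0,0,0,0,0,0,0.03],[0,0,0,0,0,0,0.02],[0,0,0,0,0,0,0.005],[0,0,0,0,0,0,0.005],[0,0,0,0,0,0,0.005],[0,0,0,0,0,0,0.005],[0,0,0,0,0,0,0.005]]]' --squeeze 40

```text
clock: 13.65
position: [521.5, -313.8, 33.6]
tool_rot: [0.999, 0.045, 0.001, 0.0]
contact_force: [-0.6, 1.2, 6.1]
grip_width: 0.127
gripper_force: 44.4
```

```bash
python3 - <<'E'
from h import *
s=ctrl.sense();p=s['position'];print(p,yaw(),s['contact_force'])
st=plan(p[0],p[1],150,5.3,2)
# hover so spacer centre lies over joint centre
st=plan(531.4,19.5,150,15.3,7,st=st)
E
```

```text
[ 521.45289184 -313.82017607   33.64644096] (np.float64(5.1090784581910365), array([ 1.17304943e-03, -6.44321303e-04, -9.99999104e-01])) [-0.63015443  1.22376171  6.09139321]
[0.0001, 0.0, -0.0582, 0.0004, -0.0006, -0.0017]
[0.0, 0.0, -0.0582, 0.0004, -0.0006, -0.0017]
[0.0058, -0.0473, -0.0, 0.0, 0.0, -0.0249]
[0.007, -0.0471, -0.0, 0.0, 0.0, -0.0249]
[0.0082, -0.0469, -0.0, 0.0, 0.0, -0.0249]
[0.0093, -0.0467, -0.0, 0.0, 0.0, -0.0249]
[0.0105, -0.0465, -0.0, 0.0, 0.0, -0.0249]
[0.0116, -0.0462, -0.0, 0.0, 0.0, -0.0249]
[0.0128, -0.0459, -0.0, 0.0, 0.0, -0.0249]
```

Request:
servo_tool --moves '[[[0,0,-0.05,0,0,0,0.005],[0,0,-0.058,0,0,0,0.005],[0.0058,-0.0473,0,0,0,-0.0249,0.005],[0.007,-0.0471,0,0,0,-0.0249,0.005],[0.0082,-0.0469,0,0,0,-0.0249,0.005],[0.0093,-0.0467,0,0,0,-0.0249,0.005],[0.0105,-0.0465,0,0,0,-0.0249,0.005],[0.0116,-0.0462,0,0,0,-0.0249,0.005],[0.0128,-0.0459,0,0,0,-0.0249,0.005],[0,0,0,0,0,0,0.005],[0,0,0,0,0,0,0.005],[0,0,0,0,0,0,0.005]]]'

```text
clock: 15.15
position: [531.9, 18.1, 140.7]
tool_rot: [0.991, 0.13, -0.0, 0.0]
contact_force: [-0.2, 1.1, -0.9]
grip_width: 0.127
gripper_force: 43.5
```

```bash
python3 - <<'E'
from h import *
s=ctrl.sense();p=s['position'];X=R.from_quat(s['tool_rot']);print(p,yaw(),s['contact_force'])
print('need',X.inv().apply(np.array([531.4,19.5,p[2]])-p))
s=snap('wrist','w10')
print('62');rects(s,*PUR,62,800);print('67');rects(s,*PUR,67,800)
print(proj(s,[p+X.apply([a,b,-21.4]) for a in(-30,30) for b in(-6,6)]+[p+X.apply([30,b,33.6]) for b in(-6,6)]).round())
E
```

```text
[531.85678944  18.08403577 140.73613085] (np.float64(14.96526122601141), array([-3.04897146e-04, -8.92358970e-04, -9.99999555e-01])) [-0.16301865  1.10766904 -0.86283434]
need [-7.56471185e-02 -1.48589621e+00 -1.12427459e-03]
62
[540.1 -13.2] [46.7 45.9] long ang 15.7 px [360. 210.]
[558.4 -69.8] [43.9 73.4] long ang -75.3 px [431. 207.]
[525.1  52.5] [45.6 49.1] long ang -75.8 px [277. 208.]
[637.9 122.6] [32.2 14.1] long ang 15.4 px [218.  38.]
67
[541.6 -12.1] [45.6 44.8] long ang 15.7 px [360. 210.]
[559.5 -67.4] [42.9 71.7] long ang -75.3 px [431. 207.]
[526.9  52.2] [44.6 48. ] long ang -75.8 px [277. 208.]
[637.2 120.7] [31.5 13.7] long ang 15.4 px [218.  38.]
[[311. 327.]
 [333. 327.]
 [309. 221.]
 [335. 221.]
 [313. 190.]
 [331. 190.]]
```

View pics/w10.png

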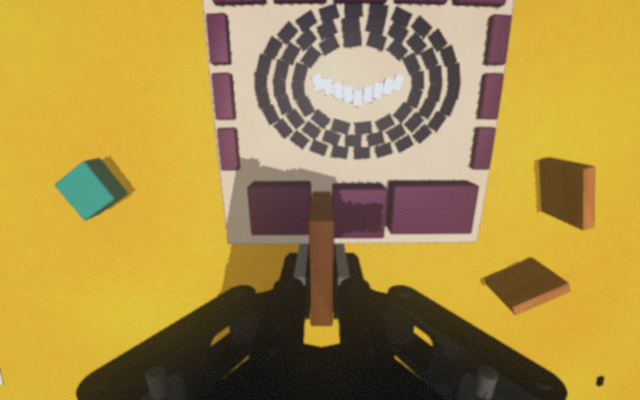

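```bash
python3 - <<'E'
from h import *
s=ctrl.sense();p=s['position'];X=R.from_quat(s['tool_rot'])
s=snap('wrist','w11');c=s['pixels'].astype(int)
for v in(187,189): print([(u,c[v,u].tolist()) for u in range(304,340)])
for u,z in((311,62),(311,40),(333,67)): print(u,z,X.inv().apply(ray(s,[(u,188)],z)[0]-p).round(1))
for v in (205,240): print(v,[(u,c[v,u].tolist()) for u in range(304,340,1)])
E
```

```text
[(304, [77, 54, 62]), (305, [77, 54, 62]), (306, [78, 51, 61]), (307, [73, 49, 60]), (308, [74, 52, 59]), (309, [69, 52, 56]), (310, [85, 70, 67]), (311, [119, 106, 95]), (312, [141, 126, 113]), (313, [143, 131, 114]), (314, [149, 135, 119]), (315, [144, 130, 115]), (316, [145, 133, 117]), (317, [143, 130, 114]), (318, [146, 132, 117]), (319, [144, 132, 117]), (320, [146, 135, 120]), (321, [146, 133, 120]), (322, [143, 131, 116]), (323, [145, 133, 117]), (324, [141, 130, 116]), (325, [144, 129, 116]), (326, [144, 132, 118]), (327, [151, 138, 123]), (328, [144, 131, 115]), (329, [144, 131, 116]), (330, [145, 132, 117]), (331, [122, 110, 98]), (332, [89, 77, 72]), (333, [68, 52, 53]), (334, [66, 47, 52]), (335, [64, 47, 48]), (336, [65, 48, 51]), (337, [68, 54, 55]), (338, [68, 49, 52]), (339, [64, 50, 52])]
[(304, [80, 55, 62]), (305, [82, 54, 67]), (306, [80, 55, 61]), (307, [77, 53, 62]), (308, [80, 57, 65]), (309, [73, 55, 58]), (310, [89, 74, 71]), (311, [119, 108, 99]), (312, [135, 120, 108]), (313, [143, 128, 115]), (314, [144, 129, 115]), (315, [146, 131, 117]), (316, [144, 129
[... 1490 characters left out ...]
98]), (309, [113, 87, 69]), (310, [108, 74, 53]), (311, [109, 70, 41]), (312, [108, 73, 43]), (313, [114, 76, 47]), (314, [110, 70, 41]), (315, [114, 74, 47]), (316, [115, 74, 46]), (317, [114, 75, 46]), (318, [117, 75, 48]), (319, [121, 78, 48]), (320, [119, 78, 51]), (321, [120, 78, 47]), (322, [121, 77, 48]), (323, [121, 78, 49]), (324, [123, 79, 47]), (325, [124, 81, 51]), (326, [120, 78, 47]), (327, [126, 81, 54]), (328, [122, 82, 52]), (329, [120, 79, 46]), (330, [121, 79, 51]), (331, [114, 73, 44]), (332, [122, 85, 60]), (333, [142, 117, 96]), (334, [180, 160, 136]), (335, [210, 193, 167]), (336, [224, 206, 181]), (337, [220, 203, 180]), (338, [222, 204, 181]), (339, [223, 206, 183])]
```

Request:
servo_tool --moves '[[[-0.0005,-0.0004,0.02,0,0,-0.004,0.005],[0,0,0.017,0,0,0,0.005],[0,0,0,0,0,0,0.005],[0,0,0,0,0,0,0.005]]]'

```text
clock: 15.75
position: [531.8, 19.5, 104.3]
tool_rot: [0.991, 0.133, 0.0, 0.0]
contact_force: [0.6, -0.3, -1.2]
grip_width: 0.13
gripper_force: 43.5
```

```bash
python3 - <<'E'
from h import *
s=ctrl.sense();p=s['position'];X=R.from_quat(s['tool_rot']);print(p,yaw())
print('need',X.inv().apply(np.array([531.4,19.5,p[2]])-p))
s=snap('wrist','w12');c=s['pixels'].astype(int)
print(proj(s,[p+X.apply([30,b,33.6]) for b in(-6,6)]).round(), proj(s,[p+X.apply([21,b,p[2]-z]) for b,z in((-8.5,62),(8.5,67))]).round())
E
```

```text
[531.79518334  19.54223916 104.26286229] (np.float64(15.282029228000527), array([ 6.44159607e-04, -6.94420030e-05, -9.99999790e-01]))
need [-3.92342633e-01 -6.34130222e-02 -2.51627971e-04]
[[313. 190.]
 [331. 190.]] [[309. 200.]
 [335. 202.]]
```

View pics/w12.png

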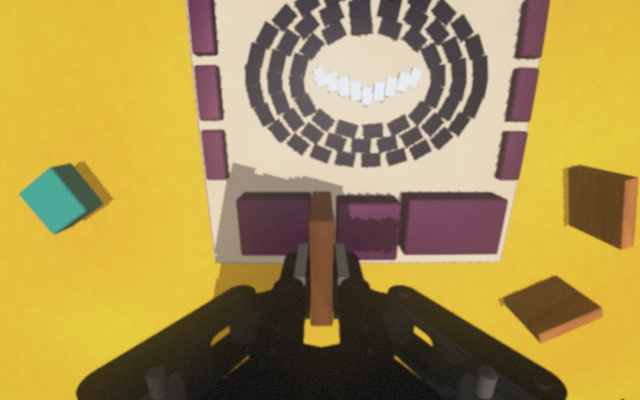

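The spacer's lower edge (312–331) lies inside the gap between block (310) and tile (337), so I'll nudge it +0.6 mm and lower it.

Request:
servo_tool --moves '[[[-0.0003,0.0006,0.004,0,0,0,0.005],[0,0,0.006,0,0,0,0.005],[0,0,0.006,0,0,0,0.005],[0,0,0.006,0,0,0,0.005],[0,0,0,0,0,0,0.005]]]'

```text
clock: 16.42
position: [530.8, 19.4, 81.1]
tool_rot: [0.991, 0.133, -0.001, -0.0]
contact_force: [0.7, 0.4, -0.3]
grip_width: 0.129
gripper_force: 43.5
```

Inside the joint with no contact. Now down to the slab.

Request:
servo_tool --moves '[[[0,0,0.004,0,0,0,0.005],[0,0,0.003,0,0,0,0.005],[0,0,0.001,0,0,0,0.005],[0,0,0,0,0,0,0.005],[0,0,0,0,0,0,0.005]]]'

```text
clock: 17.05
position: [531.4, 19.4, 73.9]
tool_rot: [0.991, 0.133, 0.0, 0.0]
contact_force: [0.6, 0.3, -1.6]
grip_width: 0.128
gripper_force: 43.6
```

Request:
servo_tool --moves '[[[0,0,0.001,0,0,0,0.005],[0,0,0.0005,0,0,0,0.005],[0,0,0,0,0,0,0.005]]]'

```text
clock: 17.42
position: [531.4, 19.3, 73.6]
tool_rot: [0.991, 0.133, 0.0, -0.0]
contact_force: [-3.0, -0.4, 12.2]
grip_width: 0.128
gripper_force: 45.3
```

Request:
servo_tool --moves '[[[0,0,-0.001,0,0,0,0.03],[0,0,0,0,0,0,0.03],[0,0,0,0,0,0,0.03],[0,0,-0.015,0,0,0,0.03],[0,0,-0.025,0,0,0,0.03],[0,0,-0.03,0,0,0,0.04],[0,0,-0.02,0,0,0,0.06],[0,0,0,0,0,0,0.07],[0,0,0,0,0,0,0.07]]]'

```text
clock: 18.55
position: [530.9, 19.4, 163.2]
tool_rot: [0.991, 0.133, -0.0, -0.0]
contact_force: [-0.9, -0.4, -0.2]
grip_width: 0.818
gripper_force: 0.0
```

```bash
python3 - <<'E'
from h import *
s=ctrl.sense();p=s['position'];X=R.from_quat(s['tool_rot']);print(p,yaw(),s['contact_force'],s['grip_width'])
s=snap('wrist','w13');print('67');rects(s,*PUR,67,800);rects(s,*BR,95,200)
plan(539.3,-10,130,105.3,10)
E
```

```text
[530.92365302  19.35116211 163.17809062] (np.float64(15.330350151896328), array([-4.22511790e-04,  4.80400425e-06, -9.99999911e-01])) [-0.87668318 -0.36198715 -0.16161866] 0.8180654094511735
67
[541.  -11.4] [43.9 43.3] long ang 15.4 px [358. 203.]
[559.  -68.3] [42.8 70.4] long ang -74.8 px [424. 200.]
[526.6  51.8] [41.7 47.9] long ang -74.6 px [285. 200.]
[ 514.  -176.1] [ 9.1 48.3] long ang -48.8 px [527. 286.]
[536.3  21.5] [64.9 12.6] long ang 14.8 px [321. 209.]
[ 602.4 -169.1] [48.5  7.9] long ang 31.0 px [570. 192.]
[0.0001, 0.0031, 0.0033, -0.0001, 0.0001, -0.157]
[-0.0004, 0.003, 0.0033, -0.0001, 0.0001, -0.157]
[-0.0009, 0.0029, 0.0033, -0.0001, 0.0001, -0.157]
[-0.0013, 0.0027, 0.0033, -0.0001, 0.0001, -0.157]
[-0.0018, 0.0025, 0.0033, -0.0001, 0.0001, -0.157]
[-0.0021, 0.0022, 0.0033, -0.0001, 0.0001, -0.157]
[-0.0024, 0.0018, 0.0033, -0.0001, 0.0001, -0.157]
[-0.0027, 0.0014, 0.0033, -0.0001, 0.0001, -0.157]
[-0.0029, 0.001, 0.0033, -0.0001, 0.0001, -0.157]
[-0.003, 0.0005, 0.0033, -0.0001, 0.0001, -0.157]
```

View pics/w13.png

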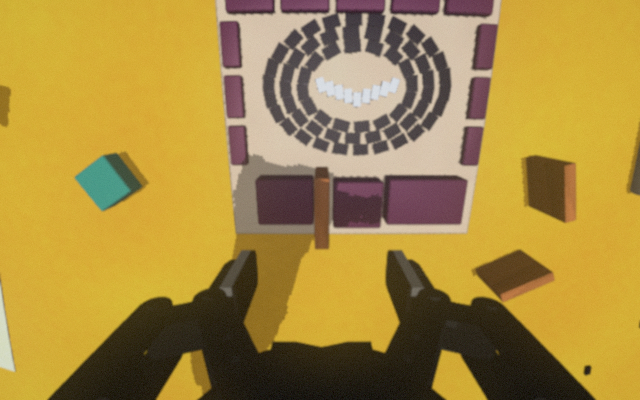

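The spacer stands upright in the wide joint at (321,209), across the border. Now shut the fingers, turn and go above the tile.

Request:
servo_tool --moves '[[[0,0.003,0.002,0,0,-0.157,0],[0,0.003,0.003,0,0,-0.157,0],[-0.001,0.003,0.003,0,0,-0.157,0],[-0.001,0.003,0.003,0,0,-0.157,0],[-0.002,0.0025,0.003,0,0,-0.157,0],[-0.002,0.002,0.003,0,0,-0.157,0],[-0.0025,0.002,0.003,0,0,-0.157,0],[-0.003,0.0015,0.003,0,0,-0.157,0],[-0.003,0.001,0.003,0,0,-0.157,0],[-0.003,0.0005,0.003,0,0,-0.157,0],[0,0,0,0,0,0,0],[0,0,0,0,0,0,0]]]'

```text
clock: 20.1
position: [540.1, -10.2, 133.9]
tool_rot: [0.608, 0.794, -0.0, -0.0]
contact_force: [-0.1, -0.2, -0.3]
grip_width: 0.001
gripper_force: 0.0
```

```bash
python3 - <<'E'
from h import *
s=ctrl.sense();p=s['position'];X=R.from_quat(s['tool_rot']);print(p,yaw(),s['contact_force'],s['grip_width'])
print('need',X.inv().apply(np.array([539.4,-10,67])-p))
E
```

```text
[540.08103551 -10.24348233 133.87945048] (np.float64(105.13340377178679), array([-9.33755878e-04,  2.68421148e-04, -9.99999528e-01])) [-0.08907294 -0.15507788 -0.31059895] 0.0013804118257718047
need [ 0.37920185 -0.53825521 66.88012019]
```

Well centred. Descend to just above the tile, then press.

Request:
servo_tool --moves '[[[0,-0.0005,0.02,0,0,0,0],[0,0,0.025,0,0,0,0],[0,0,0.013,0,0,0,0],[0,0,0.004,0,0,0,0],[0,0,0.004,0,0,0,0],[0,0,0,0,0,0,0],[0,0,0,0,0,0,0]]]'

```text
clock: 20.98
position: [540.3, -10.5, 68.8]
tool_rot: [0.607, 0.795, 0.0, 0.0]
contact_force: [0.0, 0.5, 0.1]
grip_width: -0.001
gripper_force: 0.0
```

Request:
servo_tool --moves '[[[0,0,0.002,0,0,0,0],[0,0,0.002,0,0,0,0],[0,0,0.001,0,0,0,0],[0,0,0.001,0,0,0,0],[0,0,0,0,0,0,0],[0,0,0,0,0,0,0]]]'

```text
clock: 21.72
position: [540.5, -10.5, 63.1]
tool_rot: [0.607, 0.795, 0.0, 0.001]
contact_force: [-1.2, 0.1, 7.9]
grip_width: 0.004
gripper_force: 3.8
```

Request:
servo_tool --moves '[[[0,0,0.001,0,0,0,0],[0,0,0.0005,0,0,0,0],[0,0,0.0005,0,0,0,0],[0,0,0,0,0,0,0],[0,0,0,0,0,0,0]]]'

```text
clock: 22.35
position: [540.4, -10.4, 62.1]
tool_rot: [0.607, 0.795, 0.0, 0.001]
contact_force: [-3.1, -0.3, 16.9]
grip_width: -0.001
gripper_force: 8.3
```

Request:
servo_tool --moves '[[[0,0,0.0003,0,0,0,0],[0,0,0,0,0,0,0],[0,0,0,0,0,0,0],[0,0,0,0,0,0,0]]]'

```text
clock: 22.85
position: [540.5, -10.5, 62.0]
tool_rot: [0.607, 0.795, 0.0, 0.001]
contact_force: [-3.9, -0.1, 20.0]
grip_width: -0.001
gripper_force: 9.6
```

```bash
python3 - <<'E'
from h import *
s=snap('wrist','w14');rects(s,*BR,95,200)
s=ctrl.sense();print(s['position'],s['contact_force'],yaw())
E
```

```text
[529.8  26.4] [59.1 24.6] long ang 15.2 px [313. 216.]
[540.49600093 -10.45059008  62.04398836] [-3.73577686 -0.90715092 18.93381   ] (np.float64(105.28363072442119), array([ 1.88359622e-03, -8.78333934e-04, -9.99997840e-01]))
```

```bash
python3 -c "
from plant import ctrl
print(ctrl.close_job())"
```

```text
the job is handed in; nothing more can be done
None
```

The job is handed in at about 23 s on the clock, with no verdict returned: the tile is plugged, the spacer stands in the wide joint by the short block, and the tile is held flush at about 19 N; I viewed 11 pictures, one over the limit of 10.

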